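# Turn a bench status flag from red to green

## Robot

A 6-joint arm with a two-finger parallel gripper is mounted at the origin on a cart in front of the work surface, level with it; the furniture and walls round the work are solid. World frame = base frame: x ahead of the robot, y to its left, z up, the work surface at z = 0. Lengths are in m, angles in rad, forces in N, time in s.
With the tool pointing down it reaches from about 0.325 to 0.775 m from the base axis. Payload 5.5 kg.
Tool frame: the origin (TCP) lies between the finger pads; the fingertips stand 8 mm ahead of it and the grasp point (between the pads) lies 11 mm behind it (tcp_to_tips is the distance from the TCP to the fingertips, in m); z points along the fingers, y is the direction in which the jaws open and shut (so a half turn about z gives the same grasp; the last joint's range is limited). The gripper opens to 88 mm and grips with 3 to 60 N. Pads are 20 mm wide; open, the fingers measure 115 mm over their backs; the gripper's body (75 mm by 178 mm) begins 61 mm behind the grasp point.
Start: joints at [-1.361, 0.091, 1.231, -0, 1.82, -0.057], TCP at [0.158, -0.579, 0.231] pointing down, gripper open.
Joint ranges: [-2.87, 2.87], [-0.86, 2.18], [0.17, 2.46], [-1.51, 4.65], [0.06, 2.69], [-2.65, 2.65]. Speed limits (rad/s): [2.57, 2.57, 3.01, 3.14, 3.14, 3.14].

## Interface

Orientations are given as a unit quaternion [w, x, y, z].
In Python, from bench import * gives the robot as it stands. Calls block until the motion is done:
- move_to(position, orientation): joint-space move of the TCP to a pose.
- move_l(position, speed=0.15, orientation=None): straight line of the TCP; orientation=None keeps the orientation; speed is the mean speed in m/s.
- movej(angles): joint-space move.
- gripper_open() and close(): open the fingers fully, or close them until they stop; the grip force is fixed at half the most.
- hold(seconds).
- inverse_kinematics(position, orientation): joint angles nearest the present ones, or None.
- state(): the state.
- get_image(name): name is "side" or "top" or "wrist"; returns a dict with "frame" (384x512x3 uint8, blue, green, red), "depth" (384x512 float32, m along the optical axis (not along the pixel's ray), 0 where there is no reading), "camera_matrix" (3x3 intrinsics, pixels), "view" (4x4, takes a point from world to camera coordinates). Camera axes: x right, y up, looking along -z (the intrinsics and any distortion apply to the point x, -y, -z); pixel columns grow to the right and rows downward; lengths in m; the calibration is good to about 2 mm. The wrist camera is an equidistant fisheye: a pixel r from the principal point sees the ray r / f radians off the axis. A picture is of the moment at which its call begins.
A pose or a line that the arm cannot do raises IKError and nothing moves.
- job_done(): hands the job in, once; it reports no verdict.
The state is a dict: "time": time; "joint_pos": joint angles; "dq": joint speeds; "joint_torque": joint torques, N m; "ee_pos": TCP position; "ee_rot": TCP orientation; "ft_force": force on the tool from outside, world axes, zero at the start; "moment": the same for the moment, N m; "finger_gap": finger opening in m.
Only numpy, scipy, OpenCV 4.12 (cv2) and the standard library are available. Lean on these libraries where they do the work, as an engineer would, in place of code of your own. Each camera call takes 0.05 s, during which the arm holds its last target.

## Task

Two jobs wait on the bench, a circuit board and a cooling fan, each with a small status flag on a stand in front of it. One flag still shows its red face with the cross; that job has now passed its test, so swing that flag over its hinge with the fingertips until it lies fully down on the other side with its green face up. Only push it: do not grip the flag, do not pick up or shove its stand, and leave the other flag and everything else on the bench as it is.

Things in the scene. Friction and masses are not known exactly. Their poses are not given: they have to be found in the camera images.
- flag_a: the stand whose flag shows red (the one to work on): loose, about 0.8 kg, grey base 76 mm (along its x) x 130 mm (along its y) x 12 mm, with a round post 15 mm thick that carries the hinge. Origin: centre of the underside; z up; x along the hinge. The flag starts on the stand's +y side (left, seen from the robot) and must end on its -y side
- hinge_a (a point): middle of the hinge axis of the red flag, 100 mm above the stand's underside; axes those of the stand, the hinge runs along x. Yoke and rest just under it measure 42 mm along x and 44 mm along y, from 82 to 97 mm above the underside; the cheeks beside the hinge reach up to 108 mm
- paddle_a (a joint): angle of the red flag: 0 level on the stand's +y side with the red face up (it starts 0 to 0.2), 1.57 standing straight up, 3.14 level on the -y side with the green face up; its range is 0 to 3.14. The hinge is stiff (0.035 N m): the flag stays wherever it is left and moves at a push of about 0.7 N near its free edge
- tip_a (a point): middle of the red flag's free edge, 85 mm from the hinge axis. The flag is a plate 5 mm thick and 58 mm wide (along the hinge), reaching 12 to 85 mm from the axis; when level its underside is 85 mm above the stand's base. Axes turn with the flag: x along the hinge, y from the hinge outward to this edge, z out of the red face
- flag_b: the other stand, of the same make, whose flag shows green already: leave it alone. Origin: centre of the underside; x along its hinge
- paddle_b (a joint): angle of flag_b's flag, measured as for paddle_a; it starts at 3.14 (green up, lying on its stand's -y side) and must stay there
- board: bystander: green circuit board with rows of heat sinks, 170 x 280 x 40 mm, lying flat. Origin: centre of the underside
- cooling_fan: bystander: grey axial fan, 134 x 134 x 41 mm, lying flat. Origin: centre of the underside
- meter: bystander: pocket multimeter, 150 x 74 x 44 mm, lying face up. Origin: centre of the underside
- cutters: bystander: side cutters with red handles, 109 x 58 x 12 mm. Origin: centre of the underside
- driver: bystander: screwdriver with a blue handle, 171 x 28 x 26 mm, lying. Origin: centre of the underside
- spool: bystander: solder spool, 60 mm across, 34 mm high, standing on its flange. Origin: centre of the underside

How it is judged:
By the outcome, as a careful person would: the job done as asked, in the order asked, and still so for the second after the job is handed in, with the robot touching nothing.
It also fails if it takes over 42 s, if anything falls off the work surface, if the arm or the gripper's body presses on something with over 40 N, if the wrist force passes 120 N, or if a joint passes its speed limit or range.

## Working session

There is one attempt and no reset: what is moved stays moved. The work goes in short steps, each a Python script; the robot and the scene stay as the last script left them, time stands still between calls to the robot, and variables do not carry over. Pictures are saved under pics/ and viewed, and the job is handed in when it is done.

```bash
mkdir -p pics; python3 - <<'E'
from bench import *
import numpy as np,cv2
s=state();print(s['time'],s['ee_pos'],s['ee_rot'],s['finger_gap'])
for n in['side','top']:
    g=get_image(n);cv2.imwrite(f'pics/{n}0.png',g['frame']);np.savez(f'pics/{n}0.npz',**g)
    print(n,g['camera_matrix'].tolist(),np.round(g['view'],4).tolist(),[k for k in g])
E
```

```text
0.0 [ 0.15812795 -0.57850218  0.22950861] [-9.68502315e-04  9.91114018e-01  1.33011497e-01 -8.03769285e-05] 0.08749917047549101
side [[435.4676020925729, 0.0, 254.8729461563395], [0.0, 435.4676020925729, 191.818297734779], [0.0, 0.0, 1.0]] [[0.9903, -0.1391, 0.0049, -0.5506], [0.0633, 0.4813, 0.8743, 0.0101], [-0.124, -0.8654, 0.4854, -1.2715], [0.0, 0.0, 0.0, 1.0]] ['frame', 'depth', 'camera_matrix', 'view']
top [[388.2879117363305, 0.0, 257.8917360084922], [0.0, 388.2879117363305, 198.04758429336388], [0.0, 0.0, 1.0]] [[0.0084, -0.9995, -0.0291, -0.2296], [0.9935, 0.005, 0.1133, -0.5394], [-0.1131, -0.0298, 0.9931, -1.0036], [0.0, 0.0, 0.0, 1.0]] ['frame', 'depth', 'camera_matrix', 'view']
```

View pics/side0.png

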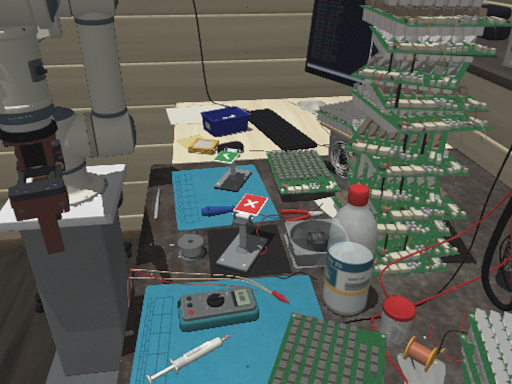

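View pics/top0.png

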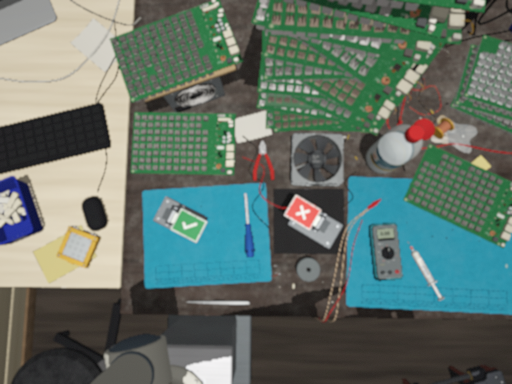

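The top view shows the red flag at about (303,212), with its base reaching right and down to about (335,240). The green flag is at (187,224). In the side view the red flag is at (250,207). Next I'll measure it.

```bash
cat > h.py <<'E'
import numpy as np,cv2
def load(n):
    return dict(np.load(n))
def pts(g,mask):
    v,u=np.nonzero(mask&(g['depth']>0));d=g['depth'][v,u];K=g['camera_matrix']
    c=np.stack([(u-K[0,2])/K[0,0]*d,-(v-K[1,2])/K[1,1]*d,-d],1)
    V=g['view'];return (c-V[:3,3])@V[:3,:3],u,v
def proj(g,P):
    V=g['view'];K=g['camera_matrix'];c=np.atleast_2d(P)@V[:3,:3].T+V[:3,3]
    return np.stack([K[0,0]*c[:,0]/-c[:,2]+K[0,2],-K[1,1]*c[:,1]/-c[:,2]+K[1,2]],1)
E
python3 - <<'E'
from h import *
for n,roi in[('top',(275,340,180,260)),('side',(225,275,185,275))]:
    g=load(f'pics/{n}0.npz');b,gg,r=[g['frame'][...,i].astype(int) for i in range(3)]
    R=np.zeros(b.shape,bool);R[roi[2]:roi[3],roi[0]:roi[1]]=1
    red=R&(r>120)&(gg<90)&(b<90)
    cs,_=cv2.findContours(red.astype(np.uint8),cv2.RETR_EXTERNAL,cv2.CHAIN_APPROX_NONE)
    c=max(cs,key=cv2.contourArea);m=np.zeros(b.shape,np.uint8);cv2.drawContours(m,[c],-1,1,-1)
    P,u,v=pts(g,m>0);print(n,len(P),'mean',P.mean(0),'pxrect',cv2.minAreaRect(c))
    med=np.median(P,0);A=np.c_[P[:,:2]-med[:2],np.ones(len(P))]
    k=np.abs(P[:,2]-med[2])<.025
    co=np.linalg.lstsq(A[k],P[k,2],rcond=None)[0];print(' plane slope',co,'z range',np.percentile(P[:,2],[2,50,98]))
    print(' xy rect',cv2.minAreaRect((P[k,:2]*1000).astype(np.float32)),cv2.boxPoints(cv2.minAreaRect((P[k,:2]*1000).astype(np.float32))).round().tolist())
    P,u,v=pts(g,R)
    k=(P[:,2]>.006)&(P[:,2]<.02);Q=P[k]
    print(' base',cv2.minAreaRect((Q[:,:2]*1000).astype(np.float32)),len(Q))
    k=(P[:,2]>.07);print(' high',np.percentile(P[k],[1,50,99],axis=0).round(3).tolist())
    crop=g['frame'][roi[2]-20:roi[3]+20,roi[0]-30:roi[1]+30];cv2.imwrite(f'pics/{n}0c.png',cv2.resize(crop,None,fx=5,fy=5,interpolation=2)[:600,:800])
E
```

```text
top 9 mean [ 0.51843131 -0.29552164  0.00343667] pxrect ((284.0, 207.5), (1.0, 4.0), 90.0)
 plane slope [-0.77151434 -0.05391515  0.00255879] z range [0.00112128 0.00307071 0.00663708]
 xy rect ((518.2100830078125, -296.1007385253906), (10.756438255310059, 3.1464719772338867), 89.61083984375) [[517.0, -301.0], [520.0, -301.0], [520.0, -291.0], [517.0, -291.0]]
 base ((492.8214111328125, -357.1928405761719), (171.7819061279297, 200.88865661621094), 89.12328338623047) 839
 high [[0.453, -0.396, 0.096], [0.49, -0.345, 0.11], [0.532, -0.297, 0.116]]
side 350 mean [ 0.49804916 -0.34047918  0.1093206 ] pxrect ((250.48825073242188, 203.5529327392578), (26.357053756713867, 17.13750648498535), 12.52880859375)
 plane slope [0.05721966 0.07261135 0.10930513] z range [0.10549503 0.10946307 0.11270911]
 xy rect ((498.572021484375, -339.64105224609375), (65.67047119140625, 50.18729782104492), 58.71160125732422) [[460.0, -355.0], [503.0, -381.0], [537.0, -325.0], [494.0, -299.0]]
 base ((507.35247802734375, -264.1517333984375), (400.4002685546875, 128.19943237304688), 85.42234802246094) 1093
 high [[0.453, -0.401, 0.074], [0.487, -0.359, 0.107], [0.534, -0.302, 0.113]]
```

```bash
python3 - <<'E'
import cv2,numpy as np
a=[cv2.resize(cv2.imread(f'pics/{n}0c.png'),(390,500)) for n in('top','side')]
cv2.imwrite('pics/both0.png',np.hstack(a))
E
```

```text
(no output)
```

View pics/both0.png

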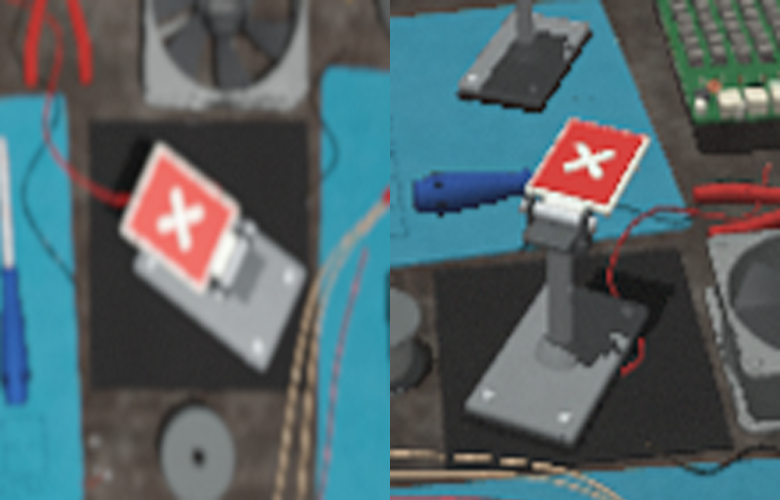

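```bash
python3 - <<'E'
from h import *
for n,roi in[('top',(270,350,180,260)),('side',(215,285,180,280))]:
    g=load(f'pics/{n}0.npz');b,gg,r=[g['frame'][...,i].astype(int) for i in range(3)]
    R=np.zeros(b.shape,bool);R[roi[2]:roi[3],roi[0]:roi[1]]=1
    # flag: red/white(bright) and high
    P,u,v=pts(g,R); hi=np.zeros(b.shape,bool);hi[v,u]=P[:,2]>.095
    red=hi&(r-gg>70);P,u,v=pts(g,red);print(n,'red',len(P),P.mean(0))
    rc=cv2.minAreaRect((P[:,:2]*1000).astype(np.float32));print(' red rect',rc)
    c=np.linalg.svd(P-P.mean(0))[2];nn=c[2]*np.sign(c[2][2]);print(' normal',nn,'tilt',np.arccos(nn[2]))
    fl=hi&((r-gg>40)|((r>150)));P,u,v=pts(g,fl);rc=cv2.minAreaRect((P[:,:2]*1000).astype(np.float32));print(' flag+hinge',rc,cv2.boxPoints(rc).round().tolist())
    P,u,v=pts(g,R);C=g['frame'][v,u].astype(int);sat=C.max(1)-C.min(1)
    k=(P[:,2]>.004)&(P[:,2]<.022)&(sat<35)&(C.mean(1)>85);m=np.zeros(b.shape,np.uint8);m[v[k],u[k]]=1
    nl,L,st,_=cv2.connectedComponentsWithStats(m);i=1+np.argmax(st[1:,4])
    Q,_,_=pts(g,L==i);rc=cv2.minAreaRect((Q[:,:2]*1000).astype(np.float32));print(' base',len(Q),np.median(Q[:,2]),rc,cv2.boxPoints(rc).round().tolist())
    o=g['frame'].copy();o[L==i]=(0,255,255);o[red]=(255,0,255)
    cv2.imwrite(f'pics/{n}m.png',cv2.resize(o[roi[2]:roi[3],roi[0]:roi[1]],(390,500),interpolation=0))
cv2.imwrite('pics/bothm.png',np.hstack([cv2.imread('pics/topm.png'),cv2.imread('pics/sidem.png')]))
E
```

```text
top red 424 [ 0.49788314 -0.33654841  0.11031842]
 red rect ((497.7755432128906, -336.35137939453125), (63.668338775634766, 49.15044021606445), 59.93231201171875)
 normal [-0.04447559 -0.08190514  0.99564726] tilt 0.09333702014197551
 flag+hinge ((492.0260925292969, -343.0047607421875), (90.69677734375, 58.029178619384766), 59.97403335571289) [[444.0, -368.0], [494.0, -397.0], [540.0, -318.0], [490.0, -289.0]]
 base 653 0.014876652409662638 ((473.32781982421875, -379.2889099121094), (131.5345458984375, 78.38803100585938), 59.44231033325195) [[406.0, -416.0], [474.0, -456.0], [541.0, -343.0], [473.0, -303.0]]
side red 332 [ 0.49780968 -0.33912984  0.10931615]
 red rect ((498.3280334472656, -336.8892822265625), (71.270263671875, 53.17821502685547), 61.06098175048828)
 normal [-0.05553933 -0.07408146  0.99570443] tilt 0.0927215713056266
 flag+hinge ((494.42437744140625, -345.37567138671875), (91.88864135742188, 57.81935501098633), 60.577613830566406) [[447.0, -371.0], [497.0, -400.0], [542.0, -320.0], [492.0, -291.0]]
 base 730 0.013895696711370665 ((471.6702575683594, -384.1347351074219), (121.8919906616211, 72.96865844726562), 59.84623336791992) [[410.0, -419.0], [473.0, -455.0], [534.0, -350.0], [471.0, -313.0]]
```

View pics/bothm.png

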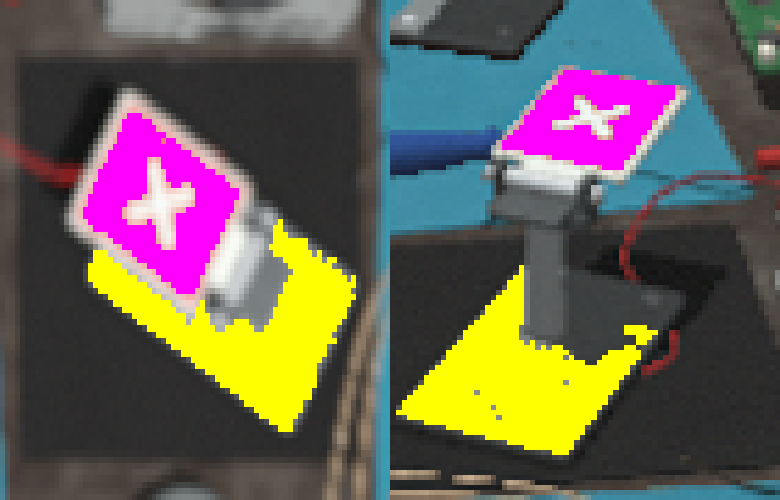

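Both views agree. The stand's yaw is about -30°, so its +y axis is (0.5, 0.866). The base measures 131x78 mm against the given 130x76, and the tip sits 85 mm from the hinge. The paddle angle is about 0.09.

The plan is to use closed fingers tilted 55° along the hinge, slide them under the flag from the robot's side, and sweep an arc around the hinge. I'll check IK first.

```bash
cat > plan.py <<'E'
import numpy as np
from scipy.spatial.transform import Rotation as Rn
H=np.array([.473,-.378,.101]); a=np.deg2rad(60.)
ys=np.array([np.cos(a),np.sin(a),0]);xs=np.array([np.sin(a),-np.cos(a),0]);zs=np.array([0,0,1.])
th=np.deg2rad(55);t=np.sin(th)*xs-np.cos(th)*zs
def quat(sg):
    y=sg*ys;q=Rn.from_matrix(np.c_[np.cross(y,t),y,t]).as_quat();return q[[3,0,1,2]]
TX=-.008
def tcp(tx,y,z): return H+tx*xs+y*ys+z*zs-.008*t     # tip at (tx,y,z) in hinge frame
def arc(ph,extra=0,r=.055):
    m=np.array([np.sin(ph),-np.cos(ph)]);u=np.array([np.cos(ph),np.sin(ph)])
    h=.0135*abs(m[0])+.0176*abs(m[1])
    C=r*u+(.0025+h+extra)*m
    return C[0],C[1]-.0094
E
python3 - <<'E'
from bench import *
from plan import *
for sg in(1,-1):
    q=quat(sg)
    y0,z0=arc(0,.008)
    print(sg,q)
    for p in [tcp(-.09,y0,.16),tcp(-.09,y0,z0)]+[tcp(TX,*arc(f)) for f in np.linspace(0,np.pi,6)]:
        j=inverse_kinematics(p,q);print(p.round(3),None if j is None else np.round(j,2))
E
```

```text
1 [ 0.44601491  0.2295753   0.85678667 -0.11950934]
[ 0.417 -0.282  0.266] None
[ 0.417 -0.282  0.068] None
[ 0.488 -0.323  0.076] [-0.75 -0.68  2.39  0.39  0.51 -2.04]
[ 0.49  -0.32   0.109] [-0.74 -0.73  2.36  0.32  0.58 -1.97]
[ 0.479 -0.339  0.142] [-0.81 -0.74  2.31  0.38  0.67 -2.04]
[ 0.462 -0.368  0.155] [-0.91 -0.72  2.27  0.49  0.73 -2.18]
[ 0.445 -0.397  0.148] [-1.01 -0.67  2.25  0.59  0.75 -2.32]
[ 0.433 -0.418  0.116] [-1.07 -0.6   2.27  0.71  0.72 -2.48]
-1 [ 0.11950934  0.85678667 -0.2295753   0.44601491]
[ 0.417 -0.282  0.266] None
[ 0.417 -0.282  0.068] None
[ 0.488 -0.323  0.076] [-0.75 -0.68  2.39  0.39  0.51  1.1 ]
[ 0.49  -0.32   0.109] [-0.74 -0.73  2.36  0.32  0.58  1.17]
[ 0.479 -0.339  0.142] [-0.81 -0.74  2.31  0.38  0.67  1.1 ]
[ 0.462 -0.368  0.155] [-0.91 -0.72  2.27  0.49  0.73  0.96]
[ 0.445 -0.397  0.148] [-1.01 -0.67  2.25  0.59  0.75  0.82]
[ 0.433 -0.418  0.116] [-1.07 -0.6   2.27  0.71  0.72  0.66]
```

```bash
python3 - <<'E'
s=open('plan.py').read()
s=s.replace("deg2rad(55)","deg2rad(TH)").replace("import numpy as np\n","import numpy as np\nTH=45\n",1)
s=s.replace("TX=-.008","TX=-.010\nlo=-.010*np.sin(th);up=.010*np.sin(th)+(TX+.010*np.cos(th)+.029)/np.tan(th)\nHH=(up-lo)/2;CZ=(up+lo)/2")
s=s.replace(".0176",'HH').replace("-.0094","-CZ")
open('plan.py','w').write(s)
E
cat > chk.py <<'E'
from bench import *
from plan import *
print(TH,HH,CZ)
q=quat(-1);y0,z0=arc(0,.010);ye,ze=arc(np.pi)
for p in [tcp(TX,.125,.10),tcp(TX,.125,z0),tcp(TX,y0,z0)]+[tcp(TX,*arc(f)) for f in np.linspace(0,np.pi,6)]+[tcp(TX,ye,ze+.08)]:
    j=inverse_kinematics(p,q);print(p.round(3),None if j is None else np.round(j,2))
E
python3 chk.py; sed -i 's/TH=45/TH=40/' plan.py; python3 chk.py
```

```text
45 0.02010660171779822 0.013035533905932742
[ 0.522 -0.262  0.207] [-0.52 -0.65  2.06 -0.    0.95  1.57]
[ 0.522 -0.262  0.061] [-0.52 -0.56  2.27 -0.    0.65  1.57]
[ 0.487 -0.323  0.061] [-0.73 -0.56  2.27  0.23  0.68  1.24]
[ 0.487 -0.323  0.071] [-0.73 -0.58  2.26  0.22  0.7   1.25]
[ 0.49  -0.318  0.104] [-0.71 -0.61  2.22  0.19  0.77  1.3 ]
[ 0.478 -0.338  0.139] [-0.78 -0.62  2.16  0.24  0.85  1.23]
[ 0.461 -0.367  0.153] [-0.87 -0.6   2.13  0.31  0.89  1.12]
[ 0.445 -0.395  0.148] [-0.95 -0.57  2.11  0.39  0.9   1.01]
[ 0.432 -0.418  0.116] [-1.02 -0.51  2.13  0.46  0.86  0.89]
[ 0.432 -0.418  0.196] [-1.02 -0.55  2.02  0.41  1.    0.97]
40 0.022314216312379752 0.015886340215514362
[ 0.522 -0.262  0.207] [-0.52 -0.58  1.98 -0.    1.04  1.57]
[ 0.522 -0.262  0.056] [-0.52 -0.5   2.19 -0.    0.75  1.57]
[ 0.487 -0.323  0.056] [-0.71 -0.5   2.19  0.18  0.76  1.29]
[ 0.487 -0.323  0.066] [-0.71 -0.51  2.18  0.17  0.78  1.3 ]
[ 0.491 -0.317  0.101] [-0.7  -0.54  2.14  0.15  0.85  1.34]
[ 0.479 -0.337  0.137] [-0.76 -0.55  2.09  0.19  0.93  1.28]
[ 0.462 -0.367  0.15 ] [-0.85 -0.54  2.05  0.25  0.97  1.17]
[ 0.446 -0.394  0.147] [-0.93 -0.51  2.04  0.31  0.98  1.08]
[ 0.432 -0.418  0.116] [-0.99 -0.46  2.06  0.37  0.93  0.97]
[ 0.432 -0.418  0.196] [-0.99 -0.49  1.94  0.34  1.07  1.04]
```

```bash
sed -i 's/TH=40/TH=45/' plan.py; python3 - <<'E'
from bench import *
from plan import *
import cv2
q=quat(-1);y0,z0=arc(0,.010)
close()
move_to(tcp(TX,.125,.16),q);print(state()['time'])
move_l(tcp(TX,.125,z0),speed=.2)
move_l(tcp(TX,y0,z0),speed=.12)
s=state();print(s['time'],s['ee_pos'],tcp(TX,y0,z0),s['ft_force'],s['finger_gap'])
a=get_image('side')['frame'];b=get_image('top')['frame']
cv2.imwrite('pics/under.png',np.hstack([cv2.resize(a[130:300,170:340],(400,400)),cv2.resize(b[150:270,240:360],(400,400))]))
E
```

```text
3.1917
5.1 [ 0.48718151 -0.32268904  0.06182893] [ 0.48694077 -0.32254018  0.06101472] [-0.14885725  0.06141599  0.30010139] 0.0006641977877568228
```

View pics/under.png

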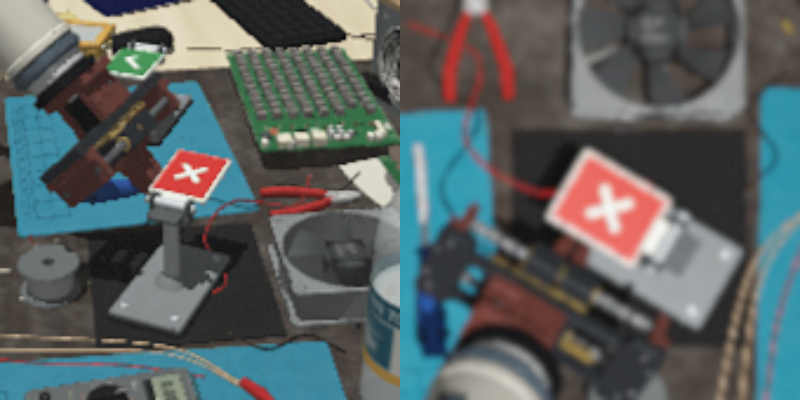

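The side crop shows the closed fingers under the near side of the red flag, around (150,185). Nothing is touching, and the flag hasn't moved. Next is the arc.

```bash
python3 - <<'E'
from bench import *
from plan import *
import cv2
for ph in np.linspace(0,np.pi-.15,13):
    move_l(tcp(TX,*arc(ph)),speed=.07)
    s=state();f=s['ft_force'];print(round(ph,2),round(s['time'],2),np.round(f,2))
    if np.linalg.norm(f)>12: print('STOP');break
a=get_image('side')['frame'];b=get_image('top')['frame']
cv2.imwrite('pics/swept.png',np.hstack([cv2.resize(a[130:300,170:340],(400,400)),cv2.resize(b[150:270,240:360],(400,400))]))
E
```

```text
0.0 5.49 [ 0.88 -0.39  0.65]
0.25 5.82 [-0.01  0.22  0.26]
0.5 6.17 [-1.62  0.7  -0.49]
0.75 6.53 [0.25 0.87 0.22]
1.0 6.92 [ 0.04 -0.39  0.56]
1.25 7.32 [-0.62 -0.37  0.33]
1.5 7.73 [-0.1  0.4  0.7]
1.75 8.07 [ 0.72  0.65 -1.08]
1.99 8.38 [ 1.21 -0.01 -0.13]
2.24 8.71 [-0.69  0.61  0.72]
2.49 9.06 [-0.08 -0.41  0.18]
2.74 9.43 [0.47 0.13 0.36]
2.99 9.82 [ 0.35  0.55 -0.11]
```

View pics/swept.png

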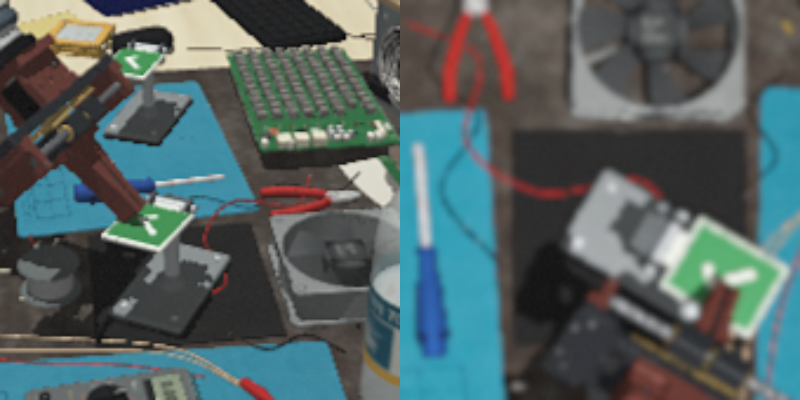

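The flag is over with its green face up, and the fingertip is on it at (140,215) in the side crop. Now I'll press down gently in small steps until there is firm contact.

```bash
python3 - <<'E'
from bench import *
from plan import *
y,z=arc(np.pi,r=.062);z0=arc(np.pi-.15)[1]
def F():
    l=[]
    for _ in range(4): hold(.05);l.append(state()['ft_force'])
    return np.mean(l,0)
b=F();print(b)
for dz in np.arange(.005,-.0081,-.001):
    move_l(tcp(TX,y,z+dz),speed=.03);f=F();s=state()
    print(round(dz,3),round(s['time'],2),np.round(f,2),round(s['ee_pos'][2]-tcp(TX,y,z+dz)[2],4))
    if f[2]-b[2]>5: break
E
```

```text
[-0.06556649 -0.64912808  0.08350863]
0.005 10.88 [-0.5   0.19 -0.42] 0.0
0.004 11.33 [-0.32 -0.36 -0.13] 0.0
0.003 11.78 [ 0.67 -0.43  0.01] -0.0
0.002 12.23 [-0.31  0.05  0.91] 0.0002
0.001 12.68 [-1.69  1.51  4.78] 0.0007
0.0 13.13 [-3.41  3.69  8.22] 0.0014
```

The force rises sharply to about 8 N, well above the hinge's 0.6 N, so the flag is on its stop. Now I'll lift away and check.

```bash
python3 - <<'E'
from bench import *
from plan import *
from h import *
y,z=arc(np.pi,r=.062)
move_l(tcp(TX,y,z+.11),speed=.12)
move_to([.158,-.579,.231],[0,.9911,.133,0])
print(state()['time'])
for n,roi in[('top',(270,380,180,270)),('side',(200,285,180,285))]:
    g=get_image(n);o=load(f'pics/{n}0.npz');np.savez(f'pics/{n}1.npz',**g)
    cv2.imwrite(f'pics/{n}1.png',g['frame'])
    R=np.zeros(g['depth'].shape,bool);R[roi[2]:roi[3],roi[0]:roi[1]]=1
    P,u,v=pts(g,R);C=g['frame'][v,u].astype(int)
    k=(P[:,2]>.08)&(C[:,1]-C[:,2]>40);Q=P[k];L=np.c_[(Q-H)@xs,(Q-H)@ys,Q[:,2]]
    A=np.c_[L[:,:2],np.ones(len(L))];co=np.linalg.lstsq(A,L[:,2],rcond=None)[0]
    print(n,'green',len(L),L.mean(0),'slope ys',co[1],'-> angle',np.pi-np.arctan(co[1]))
    sat=C.max(1)-C.min(1);k=(P[:,2]>.004)&(P[:,2]<.022)&(sat<35)&(C.mean(1)>85)
    m=np.zeros(R.shape,np.uint8);m[v[k],u[k]]=1
    nl,Lb,st,_=cv2.connectedComponentsWithStats(m);Q,_,_=pts(g,Lb==1+np.argmax(st[1:,4]))
    print(' base',cv2.minAreaRect((Q[:,:2]*1000).astype(np.float32)))
cv2.imwrite('pics/final.png',np.hstack([cv2.imread('pics/side1.png')[100:330,120:350],cv2.imread('pics/top1.png')[130:360,130:400]]))
E
```

```text
15.375
top green 449 [-0.00045288 -0.04781665  0.10610518] slope ys -0.004648881537896568 -> angle 3.146241501637427
 base ((473.96099853515625, -378.3515930175781), (130.8800811767578, 78.34721374511719), 59.05369186401367)
side green 382 [ 0.00105365 -0.04973041  0.10492145] slope ys -0.005877377688649113 -> angle 3.147469963604645
 base ((443.487548828125, -383.3591613769531), (89.50440979003906, 23.57785415649414), 59.8682861328125)
```

View pics/final.png

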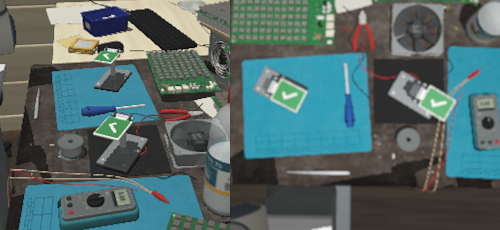

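Both flags now show green and lie flat, at about (112,126) and (106,55) in the side crop. The worked flag reads about 3.14 in both views. In the top view the stand's base is within 1 mm of where it started, and everything else looks undisturbed.

```bash
python3 -c "
from bench import *
job_done();print(state()['time'])"
```

```text
the job is handed in; nothing more can be done
the job is handed in; nothing more can be done
```

The red flag now lies fully down on its stand's -y side with the green face up, and the job is handed in. I slid the closed fingertips under it from the robot's side and swept it over its hinge without gripping it. I then pressed it down until it met its stop at about 8 N (roughly 10 N in total with the sideways force), and backed the arm away. The robot's clock read about 15.4 s after the arm had backed away.

- **Flag angle:** the last pictures give about 3.146 rad (top) and 3.147 rad (side), which is level within measuring error.
- **Stand:** in the top view its base is within about 1 mm and 0.4° of where it started. The side-view base measurement was no use afterwards, because the flag's shadow split the visible area, so this rests on the top view alone.
- **Everything else:** by eye, the other flag still shows green and the bystanders look unmoved. I did not measure them one by one.

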